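# Make up a two-mould pack on the assembly bed

## Task

Make up the mould pack on the raised assembly bed, from the bottom up: the long slotted base plate, the thick rubber mould, the plain divider plate, the thin rubber mould, and last the top plate with its handle upward. Put each piece down flat, centred over the bed and with its long side in line with the bed, and let go of the finished pack.

Things in the scene. Friction and masses are not known exactly. Their poses are not given: they have to be found in the camera images.
- bed_seat (a point): Assembly bed, fixed to a flat plywood board (its top 16 mm above z = 0; every piece lies on it too): a dark steel block 46 wide (x), 156 long (y), its flat top (the seat) 30 mm above the board, on a foot 90 x 160 x 6 mm. At each end of the seat stands a bright stop 8 mm high; the stops' inner faces are 140 mm apart. The point is the middle of the seat's surface; z is up, y along its length, x across its width.
- base_plate_centre (a point): Base plate, loose: flat aluminium plate 60 wide (x), 120 long (y), 14 mm thick, with an open slot 14 wide and 18 mm deep in the middle of each short end. It is the longest plate and goes between the bed's end stops, overhanging the seat 7 mm on both long sides. The point is its centre, half-way up; z is up, y along its length, x across its width.
- thick_mould_centre (a point): Thick mould, loose: brown rubber block 50 wide (x), 90 long (y), 34 mm high, with a dark parting line round it. Plain top and bottom. The point is its centre, half-way up; z is up, y along its length, x across its width.
- divider_plate_centre (a point): Divider plate, loose: plain flat aluminium plate without slots or handle, 60 wide (x), 96 long (y), 12 mm thick. The point is its centre, half-way up; z is up, y along its length, x across its width.
- thin_mould_centre (a point): Thin mould, loose: brown rubber block 50 wide (x), 77 long (y), 22 mm high. Plain top and bottom. The point is its centre, half-way up; z is up, y along its length, x across its width.
- top_plate_handle (a point): Top plate, loose: aluminium plate 56 wide (x), 84 long (y), 12 mm thick, with a black upright grip bar in the middle of its top, 14 wide (x), 50 long (y), standing 24 mm above the plate (36 mm over all). The point is the centre of the grip bar, 24 mm above the plate's underside; z is up, y along its length, x across its width.

How it is judged:
By the outcome, as a careful person would: the job done as asked, in the order asked, and still so for the second after the job is handed in, with the robot touching nothing.
It also fails if it takes over 120 s, if anything falls off the work surface, if the arm or the gripper's body presses on something with over 40 N, if the wrist force passes 120 N, or if a joint passes its speed limit or range.

## Robot

A 7-joint arm with a two-finger parallel gripper is mounted at the origin on a cart in front of the work surface, level with it; the furniture and walls round the work are solid. World frame = base frame: x ahead of the robot, y to its left, z up, the work surface at z = 0. Lengths are in m, angles in rad, forces in N, time in s.
With the tool pointing down it reaches from about 0.4 to 0.9 m from the base axis. Payload 5.5 kg.
Tool frame: the origin (TCP) lies midway between the tips of the shut fingers; the grasp point (between the pads) lies 19 mm behind it; y points along the fingers, x is the direction in which the jaws open and shut, and the axes are right-handed (so a half turn about y gives the same grasp; the last joint's range is limited). The gripper opens to 85 mm and grips with 20 to 120 N. Pads are 22 mm wide; open, the fingers measure 114 mm over their backs; the gripper's body (76 mm by 85 mm) begins 54 mm behind the grasp point. The pads swing forward as they close: fully open they stand 13 mm farther back than shut.
Start: joints at [1.369, 0.501, -0.427, 1.55, 0.221, 1.138, -0.21], TCP at [0.291, -0.581, 0.231] pointing down, gripper open.
Joint ranges: [-2.88, 2.88], [-0.31, 2.03], [-1.54, 1.56], [0.2, 2.42], [-1.41, 4.55], [0.19, 2.02], [-2.57, 2.57]. Speed limits (rad/s): [2.57, 2.57, 3.14, 3.14, 3.14, 3.14, 3.14].

## Interface

Orientations are given as a unit quaternion [w, x, y, z].
In Python, from rig import bot gives the robot as it stands.
- The arm moves only by the shell command python3 -m jog 'ROWS'. ROWS is a JSON object of lists of equal length, an entry for each row: "gripper": the opening, from -1 (shut) to 1 (fully open); "offset": the shift along the tool's x, y, z in cm, a list of three; "turn": the turn about the tool's y in degrees. A call has 1 to 12 rows; each row is the pose to reach, as a shift and turn from the pose measured when the call began, along the tool's axes at that moment; what a row does not reach only later rows make up. A row lasts 1/12 s, in which the tool goes at most 41.7 mm and 7.16 degrees, less where a joint would pass 70% of its speed; a pose out of reach is approached as far as the arm can. A call with a gripper value outside its range is refused whole. The fingers move at their own pace and stop on an object; the grip force is fixed at half the most. Time passes only in rows, so rows that repeat a pose let the fingers close. It gives the time, the measured TCP pose, the force and the opening at its end, in the units of the state.
- bot.state(): the state, without advancing time (a new reading comes with each control period).
- bot.camera(name): name is "scene" or "side" or "wrist"; returns a dict with "color" (384x512x3 uint8, red, green, blue), "range_z" (384x512 float32, m along the optical axis (not along the pixel's ray), 0 where there is no reading), "mtx" (3x3 intrinsics, pixels), "R" (3x3) and "t" (3): a world point X has camera coordinates R X + t. Camera axes: x right, y down, z forward; pixel columns grow to the right and rows downward; lengths in m; the calibration is good to about 2 mm. A picture is of the moment at which its call begins.
- bot.hand_in(): hands the job in, once; it reports no verdict.
Trained networks look in a picture, given as the dict that the camera call returned (one of the last four; its "shot" number tells which), for a name from the list of things; names that differ only in an ending like _2 or _b are one class to them, and where a whole thing is asked for, a point or a joint stands for the part that bears it (a point fixed in the world has none). Each returns a list of dicts, best first, with "score" (0 to 1); they miss things now and then, are a little off and sometimes report something else, mostly with a low value. They report only what shows in the picture. A call takes as long as a camera call.
- bot.spot_in(target, picture): "rect" ([left, top, right, bottom] as shares, 0 to 1, of the picture: columns of its width, rows of its height, round what is visible of it).
The state is a dict: "time": time; "joint_pos": joint angles; "joint_velocities": joint speeds; "effort": joint torques, N m; "position": TCP position; "eef_rot": TCP orientation; "ft_force": force on the tool from outside, world axes, zero at the start; "ft_torque": the same for the moment, N m; "width": opening from 0.0 (shut) to 1.0 (fully open).
Only numpy, scipy, OpenCV 4.12 (cv2) and the standard library are available. Lean on these libraries where they do the work, as an engineer would, in place of code of your own. Each camera call takes 0.05 s, during which the arm holds its last target.

## Working session

There is one attempt and no reset: what is moved stays moved. The work goes in short steps, Python scripts to look and compute and a shell command to move; the robot and the scene stay as the last step left them, time stands still between calls to the robot, and variables do not carry over. Pictures are saved under pics/ and viewed, and the job is handed in when it is done.

```bash
ls; mkdir -p pics; python3 - <<'E'
from rig import bot
import cv2,numpy as np
s=bot.state()
print({k:np.round(v,3).tolist() for k,v in s.items()})
for n in ["scene","side","wrist"]:
    p=bot.camera(n)
    cv2.imwrite(f"pics/{n}0.png",p["color"][:,:,::-1])
    print(n,p["shot"],p["mtx"].round(1).tolist(),p["R"].round(3).tolist(),p["t"].round(3).tolist())
E
```

```text
pics
{'time': 0.0, 'joint_pos': [1.369, 0.502, -0.427, 1.551, 0.221, 1.138, -0.21], 'joint_velocities': [-0.001, 0.001, -0.003, 0.001, -0.001, -0.001, 0.002], 'effort': [0.0, -56.953, -5.816, -28.095, 0.011, 0.012, -0.0], 'position': [0.291, -0.58, 0.23], 'eef_rot': [0.602, -0.601, 0.372, -0.371], 'ft_force': [0.495, 0.09, 0.341], 'ft_torque': [0.012, -0.048, -0.029], 'width': 0.999}
scene 1 [[394.1, 0.0, 254.7], [0.0, 394.1, 198.9], [0.0, 0.0, 1.0]] [[-0.807, -0.59, 0.012], [-0.429, 0.573, -0.698], [0.405, -0.569, -0.716]] [0.465, 0.284, 0.668]
side 2 [[399.1, 0.0, 246.1], [0.0, 399.1, 187.3], [0.0, 0.0, 1.0]] [[0.994, -0.105, -0.007], [-0.049, -0.397, -0.917], [0.093, 0.912, -0.399]] [-0.526, 0.115, 0.874]
wrist 3 [[293.9, 0.0, 261.5], [0.0, 293.9, 188.9], [0.0, 0.0, 1.0]] [[0.449, -0.894, -0.002], [-0.845, -0.425, 0.325], [-0.291, -0.145, -0.946]] [-0.649, -0.043, 0.382]
```

View pics/scene0.png

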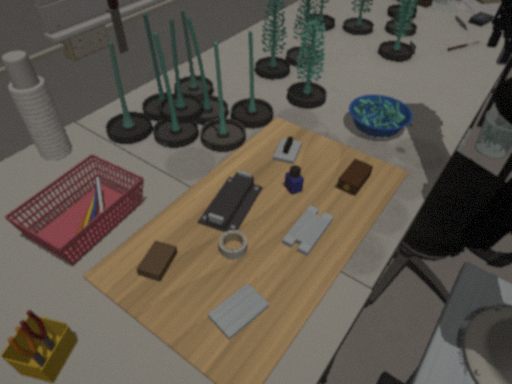

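View pics/side0.png

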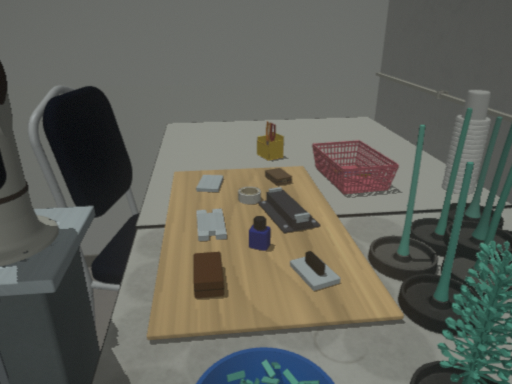

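View pics/wrist0.png

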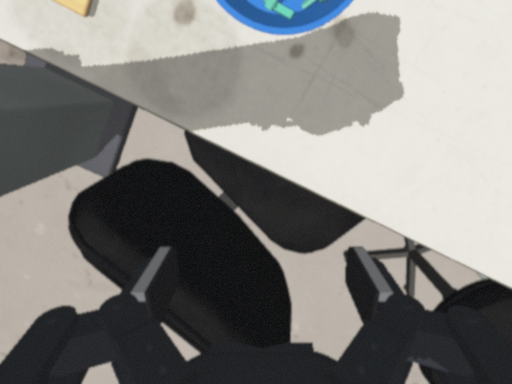

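The scene picture shows the bed at (232,200), base plate (308,229), thick mould (354,177), divider (239,310), thin mould (157,260) and top plate with handle (288,149). There is also a bottle at (293,179) and a tape ring at (232,243). Next I'll measure them.

```bash
cat > h.py <<'E'
from rig import bot
import cv2,numpy as np
from scipy.spatial.transform import Rotation as Ro
NAMES=["bed_seat","base_plate_centre","thick_mould_centre","divider_plate_centre","thin_mould_centre","top_plate_handle"]
def cloud(p):
    d=p["range_z"]; v,u=np.indices(d.shape); K=p["mtx"]
    c=np.stack([(u-K[0,2])/K[0,0]*d,(v-K[1,2])/K[1,1]*d,d],-1)
    w=(c-p["t"])@p["R"]; w[d<=0]=np.nan
    return w
def proj(p,X):
    c=p["R"]@np.asarray(X)+p["t"]; q=p["mtx"]@c; return q[:2]/q[2]
def Rt(): 
    s=bot.state(); q=s["eef_rot"]; return Ro.from_quat([q[1],q[2],q[3],q[0]]).as_matrix(),np.array(s["position"])
def top(p,rect,zlo,zhi,pad=4):
    w=cloud(p);H,W=w.shape[:2]
    l,t,r,b=[int(round(x)) for x in (rect[0]*W-pad,rect[1]*H-pad,rect[2]*W+pad,rect[3]*H+pad)]
    s=w[max(t,0):b,max(l,0):r].reshape(-1,3)
    s=s[(s[:,2]>zlo)&(s[:,2]<zhi)]
    return s
def rect2(s):
    (cx,cy),(a,b),ang=cv2.minAreaRect(s[:,:2].astype(np.float32)*1000)
    if a<b: ang+=90;a,b=b,a
    return np.round([cx,cy,a,b],1).tolist(),round((ang+90)%180-90,1)
E
python3 - <<'E'
from h import *
Z={"bed_seat":(.040,.052),"base_plate_centre":(.024,.036),"thick_mould_centre":(.044,.056),"divider_plate_centre":(.022,.034),"thin_mould_centre":(.032,.044),"top_plate_handle":(.022,.034)}
print(Rt()[0].round(2).tolist())
for c in ["scene","side"]:
    p=bot.camera(c)
    w=cloud(p); m=(np.abs(w[...,2]-.016)<.02)
    for n in NAMES:
        for r in bot.spot_in(n,p)[:2]:
            R=r["rect"]; s=top(p,R,*Z[n])
            print(c,n,round(r["score"],2),[round(R[0]*512),round(R[1]*384),round(R[2]*512),round(R[3]*384)],len(s),*( (rect2(s),np.median(s[:,2]).round(4)) if len(s)>5 else ()))
E
```

```text
[[0.45, -0.0, 0.89], [-0.89, 0.0, 0.45], [-0.0, -1.0, 0.0]]
scene bed_seat 0.72 [201, 171, 261, 233] 1092 ([621.4, 33.4, 194.3, 85.4], -60.5) 0.0457
scene base_plate_centre 0.88 [283, 201, 334, 254] 1198 ([448.9, -19.0, 122.8, 60.5], -88.1) 0.0298
scene thick_mould_centre 0.92 [338, 155, 374, 195] 566 ([440.3, -218.4, 92.8, 50.5], -89.0) 0.0498
scene divider_plate_centre 0.57 [210, 286, 270, 339] 1682 ([453.2, 218.8, 96.6, 61.0], 78.9) 0.0275
scene thin_mould_centre 0.62 [140, 242, 176, 281] 827 ([645.8, 231.5, 74.6, 50.2], -72.6) 0.0375
scene top_plate_handle 0.75 [274, 140, 299, 163] 386 ([631.3, -218.6, 87.5, 56.7], -73.2) 0.0279
side bed_seat 0.81 [259, 187, 319, 236] 745 ([617.1, -24.6, 245.3, 109.3], 74.9) 0.0439
side base_plate_centre 0.58 [194, 210, 227, 238] 690 ([447.7, -20.1, 122.4, 59.8], -88.3) 0.0279
side thick_mould_centre 0.71 [192, 249, 227, 299] 892 ([439.4, -221.1, 90.2, 48.7], -89.3) 0.0481
side divider_plate_centre 0.86 [195, 172, 222, 191] 316 ([452.1, 217.1, 97.3, 59.3], 78.7) 0.0256
side thin_mould_centre 0.76 [265, 164, 292, 185] 189 ([644.7, 229.9, 74.6, 52.7], -71.3) 0.0359
side top_plate_handle 0.87 [288, 251, 344, 291] 699 ([630.2, -219.7, 85.2, 56.5], -72.4) 0.026
```

```bash
python3 - <<'E'
from h import *
for c in ["scene","side"]:
    p=bot.camera(c); w=cloud(p).reshape(-1,3); col=p["color"].reshape(-1,3).astype(int)
    near=np.hypot(w[:,0]-.62,w[:,1]-.035)<.11
    for lo,hi in((.0395,.0495),(.0505,.06),(.019,.026)):
        m=near&(w[:,2]>lo)&(w[:,2]<hi)
        s=w[m]; print(c,lo,len(s),rect2(s),np.median(s[:,2]))
    m=near&(w[:,2]>.039)&(w[:,2]<.06)
    print(np.histogram(w[near][:,2],np.arange(.01,.065,.004)))
    im=np.full((300,300,3),255,np.uint8)
    for q,k in zip(w[near],col[near]):
        im[int(150-(q[1]-.035)*1200),int(150+(q[0]-.62)*1200)]=k[::-1] if q[2]>.036 else (200,255,200)
    cv2.imwrite(f"pics/bed_{c}.png",cv2.resize(im,(600,600),interpolation=0))
E
```

```text
scene 0.0395 1117 ([616.4, 40.1, 206.9, 90.7], -58.1) 0.04551115645928146
scene 0.0505 101 ([629.3, 19.2, 158.9, 33.3], -76.6) 0.053215024577120774
scene 0.019 866 ([602.7, 28.8, 191.2, 179.2], -74.7) 0.02184552253782723
(array([ 189, 2858,  575,  397,   92,   88,   87,  199,  603,  391,   72,
         32,    0]), array([0.01 , 0.014, 0.018, 0.022, 0.026, 0.03 , 0.034, 0.038, 0.042,
       0.046, 0.05 , 0.054, 0.058, 0.062]))
side 0.0395 628 ([629.0, 16.1, 156.2, 48.7], -76.4) 0.04376751784587111
side 0.0505 43 ([629.1, 16.5, 154.5, 32.8], -76.6) 0.05144199106213663
side 0.019 494 ([607.2, 31.9, 212.8, 92.9], -65.0) 0.02033790836311398
(array([751, 635, 429, 129, 102, 101, 131, 104, 536,  46,  50,   0,   0]), array([0.01 , 0.014, 0.018, 0.022, 0.026, 0.03 , 0.034, 0.038, 0.042,
       0.046, 0.05 , 0.054, 0.058, 0.062]))
```

View pics/bed_scene.png

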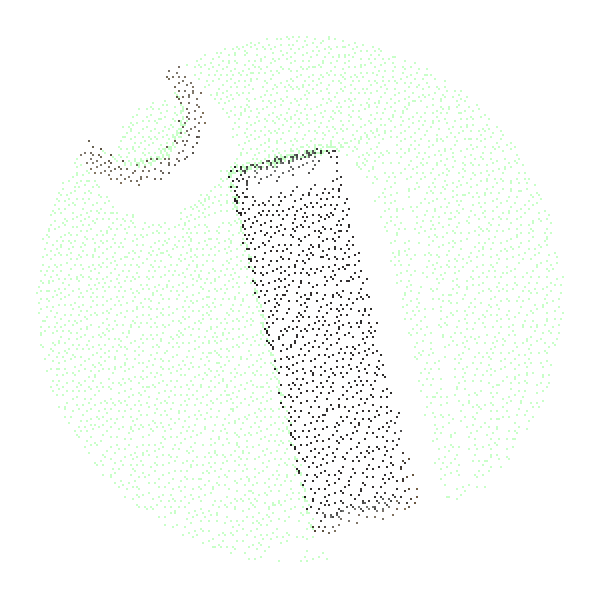

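View pics/bed_side.png

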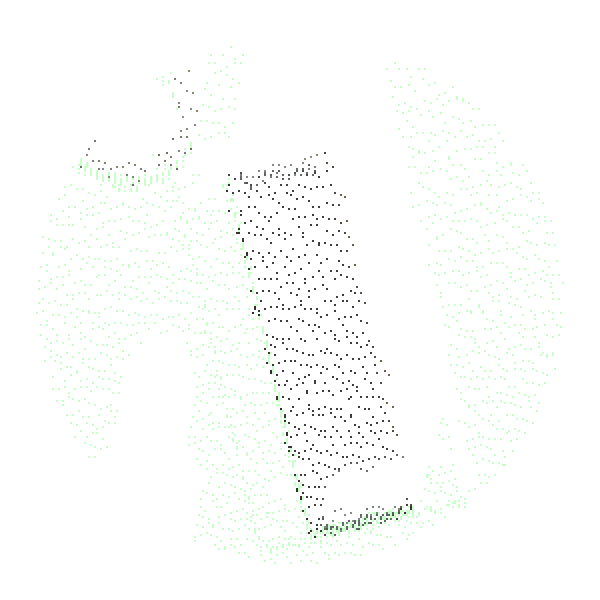

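```bash
cat >> h.py <<'E'
def trim(s,ang,c,L,W):
    "robust centre: mid of 1/99 percentiles along/ across the long axis; angle by refining min area"
    best=None
    for a in np.arange(ang-4,ang+4.01,.1):
        u=np.array([np.cos(np.radians(a)),np.sin(np.radians(a))]);v=np.array([-u[1],u[0]])
        q=(s[:,:2]-c)
        A=np.percentile(q@u,[1,99]);B=np.percentile(q@v,[1,99])
        area=np.ptp(A)*np.ptp(B)
        if best is None or area<best[0]: best=(area,a,c+u*A.mean()+v*B.mean(),np.ptp(A),np.ptp(B))
    return round(best[1],2),(best[2]*1000).round(1).tolist(),(np.array(best[3:])*1000).round(1).tolist()
E
python3 - <<'E'
from h import *
for c in ["scene","side"]:
    p=bot.camera(c); w=cloud(p).reshape(-1,3)
    ctr=np.array([.629,.0175]); u=np.array([np.cos(np.radians(103.4)),np.sin(np.radians(103.4))]);v=np.array([-u[1],u[0]])
    q=w[:,:2]-ctr
    off=0 if c=="scene" else -.002
    s=w[(np.abs(q@u)<.09)&(np.abs(q@v)<.04)&(w[:,2]>.0405+off)]
    print(c,len(s),trim(s,103.4,ctr,156,46))
    b=w[(np.abs(w[:,0]-.45)<.1)&(np.abs(w[:,1]-.08)<.05)][:,2];print(np.median(b))
E
```

```text
scene 1119 (np.float64(103.2), [629.7, 18.9], [154.2, 45.6])
0.01592861273106315
side 703 (np.float64(103.4), [628.1, 16.1], [153.6, 45.2])
0.014093163652006692
```

```bash
cat > go.py <<'E'
import sys
from h import *
x,y,z,ang=map(float,sys.argv[1:5])
R,p=Rt(); d=R.T@(np.array([x,y,z])/1000-p)*100
cur=np.degrees(np.arctan2(R[1,0],R[0,0]))
t=(-(ang-cur)+90)%180-90   # turn about tool y (down)
s=bot.state()
print("off cm",d.round(2).tolist(),"turn",round(t,1),"rows",round(np.linalg.norm(d)/4.17,1),round(abs(t)/7.16,1),"tilt",R[:,1].round(4).tolist(),"j7",round(s["joint_pos"][6],2),"t",round(s["time"],1),"pos",(p*1000).round(1).tolist(),"ang",round(cur,1),"w",round(s["width"],3),"F",np.round(s["ft_force"],1).tolist())
E
python3 go.py 448 -20 200 1.8
```

```text
off cm [-43.13, 3.13, 39.15] turn -65.2 rows 14.0 9.1 tilt [0.0001, 0.0, -1.0] j7 -0.21 t 1.1 pos [291.4, -581.0, 231.3] ang -63.4 w 0.997 F [0.1, -0.0, -0.7]
```

```bash
python3 -m jog '{"gripper":[1,1,1,1,1,1,1,1,1,1,1,1],"offset":[[-43.1,3.1,39.2],[-43.1,3.1,39.2],[-43.1,3.1,39.2],[-43.1,3.1,39.2],[-43.1,3.1,39.2],[-43.1,3.1,39.2],[-43.1,3.1,39.2],[-43.1,3.1,39.2],[-43.1,3.1,39.2],[-43.1,3.1,39.2],[-43.1,3.1,39.2],[-43.1,3.1,39.2]],"turn":[-65,-65,-65,-65,-65,-65,-65,-65,-65,-65,-65,-65]}'; python3 go.py 448 -20 200 1.8
```

```text
time: 2.05
position: [0.4264, -0.0987, 0.2051]
eef_rot: [-0.707, 0.707, 0.01, -0.01]
ft_force: [0.7, -0.1, -0.3]
width: 1.002
off cm [2.38, 0.5, 7.8] turn -0.2 rows 2.0 0.0 tilt [0.001, -0.0012, -1.0] j7 -0.0 t 2.0 pos [426.4, -98.7, 205.1] ang 1.6 w 1.002 F [0.7, -0.1, -0.3]
```

```bash
python3 -m jog '{"gripper":[1,1,1,1],"offset":[[2.4,0.5,7.8],[2.4,0.5,7.8],[2.4,0.5,7.8],[2.4,0.5,7.8]],"turn":[0,0,0,0]}'; python3 go.py 448.3 -19.6 120 1.8; python3 - <<'E'
from h import *
p=bot.camera("wrist"); cv2.imwrite("pics/w1.png",p["color"][:,:,::-1])
w=cloud(p)
for r in bot.spot_in("base_plate_centre",p)[:2]:
    s=top(p,r["rect"],.024,.036); print(r["score"],len(s),rect2(s),trim(s,91.8,np.array([.448,-.02]),120,60),np.median(s[:,2]))
E
```

```text
time: 2.38
position: [0.4487, -0.0167, 0.2004]
eef_rot: [-0.707, 0.707, 0.013, -0.012]
ft_force: [-0.0, -0.4, 0.8]
width: 0.999
off cm [-0.06, 8.04, -0.28] turn 0.2 rows 1.9 0.0 tilt [0.0018, -0.0006, -1.0] j7 -0.23 t 2.4 pos [448.7, -16.7, 200.4] ang 2.0 w 0.999 F [-0.0, -0.4, 0.8]
0.87 5339 ([448.2, -17.5, 118.9, 60.2], -87.8) (np.float64(92.1), [448.3, -16.9], [116.6, 58.6]) 0.03131229080720201
```

View pics/w1.png

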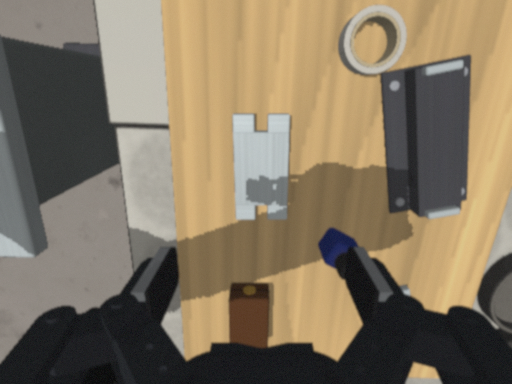

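The wrist view shows the base plate at about (262,167), lying straight. The bed is on the right at (437,140).

```bash
cat >> h.py <<'E'
def bedfit(p,off=0,zhi=.06):
    w=cloud(p).reshape(-1,3); ctr=np.array([.629,.0175]); a=np.radians(103.4)
    u=np.array([np.cos(a),np.sin(a)]);v=np.array([-u[1],u[0]]); q=w[:,:2]-ctr
    s=w[(np.abs(q@u)<.09)&(np.abs(q@v)<.04)&(w[:,2]>.0405+off)&(w[:,2]<zhi)]
    return len(s),trim(s,103.4,ctr,156,46),np.median(s[:,2])
E
python3 - <<'E'
from h import *
p=bot.camera("wrist");print(bedfit(p,.001))
E
```

```text
(7529, (np.float64(103.2), [628.5, 19.9], [152.1, 45.3]), np.float64(0.047120181837924886))
```

```bash
python3 -m jog '{"gripper":[1,1,1,1,1],"offset":[[0,8,-0.2],[0,8,-0.2],[0,12,-0.2],[0,16,-0.2],[0,16,-0.2]],"turn":[0,0,0,0,0]}'; python3 go.py 448.3 -19 12 1.9
```

```text
time: 2.95
position: [0.4416, -0.0255, 0.0333]
eef_rot: [0.707, -0.707, -0.003, 0.013]
ft_force: [-1.6, -1.0, 0.5]
width: 0.998
off cm [0.71, 2.12, 0.63] turn -0.6 rows 0.6 0.1 tilt [-0.0133, 0.0003, -0.9999] j7 -0.53 t 3.0 pos [441.6, -25.5, 33.3] ang 1.3 w 0.998 F [-1.6, -1.0, 0.5]
```

```bash
python3 -m jog '{"gripper":[1,1,1,1,1],"offset":[[0.7,0,0.6],[0.7,0,0.6],[0.7,1,0.6],[0.7,2.1,0.6],[0.7,2.1,0.6]],"turn":[-0.6,-0.6,-0.6,-0.6,-0.6]}'; python3 go.py 448.3 -19 12 1.9
```

```text
time: 3.37
position: [0.4485, -0.0202, 0.0122]
eef_rot: [-0.707, 0.707, 0.007, -0.016]
ft_force: [-0.4, 0.1, 0.2]
width: 1.003
off cm [-0.01, 0.02, 0.12] turn -0.1 rows 0.0 0.0 tilt [-0.0122, -0.0008, -0.9999] j7 -0.57 t 3.4 pos [448.5, -20.2, 12.2] ang 1.8 w 1.003 F [-0.4, 0.1, 0.2]
```

```bash
python3 -m jog '{"gripper":[-1,-1,-1,-1,-1,-1,-1,-1],"offset":[[0,0,0.1],[0,0,0.1],[0,0,0.1],[0,0,0.1],[0,0,0.1],[0,0,0.1],[0,0,0.1],[0,0,0.1]],"turn":[0,0,0,0,0,0,0,0]}'; python3 go.py 448.3 -19 12 1.9
python3 - <<'E'
from h import *
p=bot.camera("wrist"); cv2.imwrite("pics/w2.png",p["color"][:,:,::-1])
E
```

```text
time: 4.03
position: [0.4488, -0.0192, 0.0132]
eef_rot: [-0.706, 0.708, 0.007, -0.015]
ft_force: [-2.2, 0.0, 8.1]
width: 0.683
off cm [-0.05, 0.12, 0.03] turn -0.1 rows 0.0 0.0 tilt [-0.0112, -0.0018, -0.9999] j7 -0.57 t 4.0 pos [448.8, -19.2, 13.2] ang 1.8 w 0.683 F [-2.2, 0.0, 8.1]
```

View pics/w2.png

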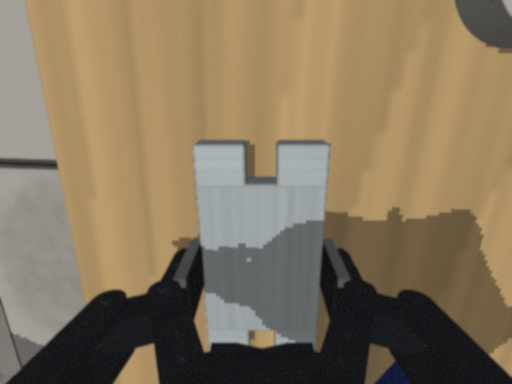

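```bash
python3 -m jog '{"gripper":[-1,-1,-1,-1,-1],"offset":[[0,-2,0],[0,-4,0],[0,-7,0],[0,-10,0],[0,-10,0]],"turn":[0,0,0,0,0]}'; python3 go.py 628.8 18 112 13.3
```

```text
time: 4.5
position: [0.4533, -0.0187, 0.1178]
eef_rot: [-0.706, 0.708, 0.01, -0.013]
ft_force: [0.9, 0.4, -2.7]
width: 0.683
off cm [17.66, 0.5, 3.09] turn -11.4 rows 4.3 1.6 tilt [-0.0035, -0.0033, -1.0] j7 -0.39 t 4.5 pos [453.3, -18.7, 117.8] ang 1.9 w 0.683 F [0.9, 0.4, -2.7]
```

```bash
python3 -m jog '{"gripper":[-1,-1,-1,-1,-1,-1,-1,-1],"offset":[[3,0,0.5],[7,0,1.2],[10,0,1.8],[14,0,2.5],[17.6,0.4,3.1],[17.6,0.4,3.1],[17.6,0.4,3.1],[17.6,0.4,3.1]],"turn":[-3,-5,-7,-9,-11.4,-11.4,-11.4,-11.4]}'; python3 go.py 628.8 18 46 13.3
python3 - <<'E'
from h import *
for c in("scene","side"):
    p=bot.camera(c); cv2.imwrite(f"pics/{c}1.png",p["color"][:,:,::-1])
    w=cloud(p).reshape(-1,3)
    print(c, [ (r["score"],r["rect"]) for r in bot.spot_in("base_plate_centre",p)[:1]])
E
```

```text
time: 5.17
position: [0.6268, 0.0183, 0.1116]
eef_rot: [-0.701, 0.703, 0.08, -0.084]
ft_force: [-0.3, 0.0, -3.3]
width: 0.68
off cm [0.23, 6.56, -0.06] turn 0.0 rows 1.6 0.0 tilt [-0.0063, -0.0033, -1.0] j7 -0.28 t 5.2 pos [626.8, 18.3, 111.6] ang 13.3 w 0.68 F [-0.3, 0.0, -3.3]
scene [(0.75, [0.4012, 0.3878, 0.4715, 0.5044])]
side [(0.74, [0.5207, 0.4193, 0.6107, 0.4773])]
```

View pics/scene1.png

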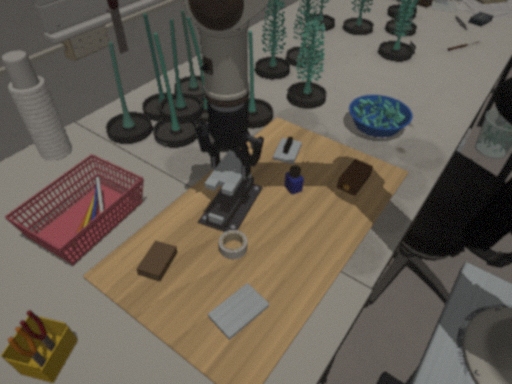

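The plate is held over the bed at about (232,178) and is level. I'll lower it now.

```bash
python3 -m jog '{"gripper":[-1,-1,-1,-1,-1,-1,-1],"offset":[[0.2,1.5,0],[0.2,3,0],[0.2,4.5,0],[0.2,5.5,0],[0.2,6,0],[0.2,6,0],[0.2,6,0]],"turn":[0,0,0,0,0,0,0]}'; python3 go.py 628.8 18 43 13.3
```

```text
time: 5.95
position: [0.6287, 0.0179, 0.0526]
eef_rot: [-0.701, 0.704, 0.08, -0.084]
ft_force: [1.2, 0.1, -2.7]
width: 0.685
off cm [0.01, 0.96, 0.01] turn -0.0 rows 0.2 0.0 tilt [-0.0048, -0.0039, -1.0] j7 -0.33 t 6.0 pos [628.7, 17.9, 52.6] ang 13.3 w 0.685 F [1.2, 0.1, -2.7]
```

```bash
python3 -m jog '{"gripper":[-1,-1,-1,-1,-1,-1],"offset":[[0,0.4,0],[0,0.6,0],[0,0.8,0],[0,0.9,0],[0,0.95,0],[0,0.95,0]],"turn":[0,0,0,0,0,0]}'; python3 go.py 628.8 18 43 13.3
```

```text
time: 6.45
position: [0.6288, 0.0178, 0.0435]
eef_rot: [-0.701, 0.704, 0.08, -0.084]
ft_force: [-1.4, -0.5, -0.5]
width: 0.685
off cm [0.01, 0.05, 0.02] turn -0.0 rows 0.0 0.0 tilt [-0.0046, -0.0042, -1.0] j7 -0.34 t 6.5 pos [628.8, 17.8, 43.5] ang 13.3 w 0.685 F [-1.4, -0.5, -0.5]
```

```bash
python3 -m jog '{"gripper":[-0.2,0.5,1,1,1,1,1,1,1,1],"offset":[[0,0.05,0],[0,0.05,0],[0,0.05,0],[0,0,0],[0,-2,0],[0,-5,0],[0,-8,0],[0,-12,0],[0,-14,0],[0,-14,0]],"turn":[0,0,0,0,0,0,0,0,0,0]}'; python3 go.py 439.8 -219.7 150 1
python3 - <<'E'
from h import *
for c in("scene","side","wrist"):
    p=bot.camera(c); cv2.imwrite(f"pics/{c}2.png",p["color"][:,:,::-1])
E
```

```text
time: 7.28
position: [0.6331, 0.0196, 0.1896]
eef_rot: [-0.701, 0.704, 0.084, -0.08]
ft_force: [0.4, -0.6, -0.1]
width: 0.999
off cm [-24.33, 3.95, -18.83] turn 12.3 rows 7.4 1.7 tilt [0.0052, -0.0037, -1.0] j7 -0.23 t 7.3 pos [633.1, 19.6, 189.6] ang 13.3 w 0.999 F [0.4, -0.6, -0.1]
```

View pics/wrist2.png

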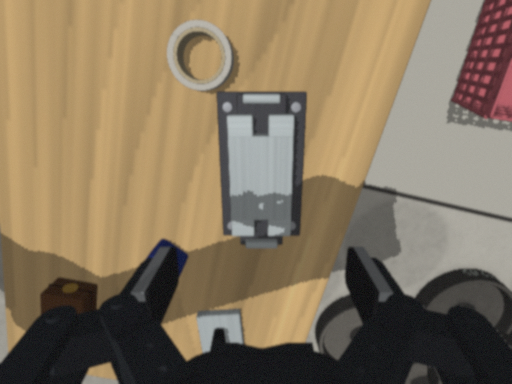

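The base plate sits between the stops at about (262,175). I'll measure it against the bed.

```bash
cat >> h.py <<'E'
BED=np.array([.6288,.0183]); BA=103.3
def bedcloud(p):
    w=cloud(p).reshape(-1,3); a=np.radians(BA); u=np.array([np.cos(a),np.sin(a)]);v=np.array([u[1],-u[0]])
    q=w[:,:2]-BED
    return np.c_[q@v,q@u,w[:,2]]   # x across, y along, z (m), bed frame nominal
def layer(p,z,dz=.005,ax=.045,ay=.085):
    b=bedcloud(p); s=b[(np.abs(b[:,0])<ax)&(np.abs(b[:,1])<ay)&(np.abs(b[:,2]-z)<dz)]
    if len(s)<20: return len(s)
    return len(s),trim(s,90,np.zeros(2),0,0),round(float(np.median(s[:,2])),4)
E
python3 - <<'E'
from h import *
for c,o in("scene",0),("side",-.002),("wrist",.001):
    p=bot.camera(c)
    print(c,"plate",layer(p,.060+o,.003)," stops",layer(p,.054+o,.002,.035), layer(p,.022+o,.003,.05,.09))
E
```

```text
scene plate (993, (np.float64(90.5), [0.2, 0.7], [117.6, 59.0]), 0.0597)  stops (144, (np.float64(86.7), [-5.3, 0.8], [154.9, 54.6]), 0.0538) (629, (np.float64(89.0), [-0.0, 1.3], [157.8, 88.1]), 0.0217)
side plate (573, (np.float64(90.3), [-1.5, -1.7], [117.4, 59.2]), 0.0578)  stops (120, (np.float64(93.7), [-4.6, -1.6], [155.1, 57.5]), 0.0517) (469, (np.float64(90.2), [-1.5, 1.4], [166.0, 88.4]), 0.0197)
wrist plate (7188, (np.float64(91.1), [0.2, 1.5], [116.4, 58.6]), 0.0613)  stops (615, (np.float64(90.1), [0.6, 0.6], [155.1, 32.7]), 0.055) (3275, (np.float64(89.7), [0.7, 2.0], [156.8, 89.2]), 0.0232)
```

```bash
python3 -m jog '{"gripper":[1,1,1,1,1,1,1,1,1,1,1],"offset":[[-24.3,2,-18.8],[-24.3,2,-18.8],[-24.3,2,-18.8],[-24.3,2,-18.8],[-24.3,2,-18.8],[-24.3,2,-18.8],[-24.3,2,-18.8],[-24.3,2,-18.8],[-24.3,2,-18.8],[-24.3,4,-18.8],[-24.3,4,-18.8]],"turn":[12.3,12.3,12.3,12.3,12.3,12.3,12.3,12.3,12.3,12.3,12.3]}'; python3 go.py 439.9 -219.5 22 0.9
python3 - <<'E'
from h import *
for c in("scene","side","wrist"):
    p=bot.camera(c); cv2.imwrite(f"pics/{c}3.png",p["color"][:,:,::-1])
    for r in bot.spot_in("thick_mould_centre",p)[:1]:
        s=top(p,r["rect"],.044,.056); print(c,r["score"],len(s),trim(s,90.9,np.array([.440,-.22]),120,60),np.median(s[:,2]))
E
```

```text
time: 8.5
position: [0.4329, -0.2201, 0.1417]
eef_rot: [-0.707, 0.708, 0.002, -0.01]
ft_force: [-0.6, -0.1, -1.1]
width: 1.003
off cm [0.83, 11.96, 0.07] turn 0.0 rows 2.9 0.0 tilt [-0.0108, -0.0015, -0.9999] j7 0.07 t 8.5 pos [432.9, -220.1, 141.7] ang 0.9 w 1.003 F [-0.6, -0.1, -1.1]
scene 0.64 563 (np.float64(91.0), [440.0, -218.8], [88.8, 48.5]) 0.04989175850520911
side 0.58 895 (np.float64(91.0), [439.1, -221.5], [87.8, 47.9]) 0.04810131858889839
wrist 0.9 5737 (np.float64(90.9), [439.6, -217.8], [87.1, 48.5]) 0.05128056206183762
```

View pics/wrist3.png

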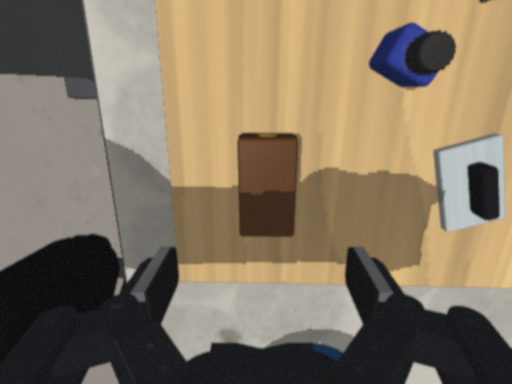

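The thick mould is at about (268,185) in the wrist view, with nothing near where the fingers will go.

```bash
python3 -m jog '{"gripper":[1,1,1,1,1,1,1],"offset":[[0.8,3,0.1],[0.8,6,0.1],[0.8,9,0.1],[0.8,11,0.1],[0.8,12,0.1],[0.8,12,0.1],[0.8,12,0.1]],"turn":[0,0,0,0,0,0,0]}'; python3 go.py 439.6 -219.4 22 0.9
```

```text
time: 9.38
position: [0.4435, -0.2193, 0.0252]
eef_rot: [-0.706, 0.709, 0.005, -0.009]
ft_force: [0.1, -0.4, 0.2]
width: 0.998
off cm [-0.38, 0.33, 0.0] turn 0.2 rows 0.1 0.0 tilt [-0.0061, -0.0042, -1.0] j7 -0.12 t 9.4 pos [443.5, -219.3, 25.2] ang 1.1 w 0.998 F [0.1, -0.4, 0.2]
```

```bash
python3 -m jog '{"gripper":[1,1,1,-1,-1,-1,-1,-1,-1,-1,-1],"offset":[[-0.4,0.3,0],[-0.4,0.3,0],[-0.4,0.3,0],[-0.4,0.3,0],[-0.4,0.3,0],[-0.4,0.3,0],[-0.4,0.3,0],[-0.4,0.3,0],[-0.4,0.3,0],[-0.4,0.3,0],[-0.4,0.3,0]],"turn":[0.2,0.2,0.2,0.2,0.2,0.2,0.2,0.2,0.2,0.2,0.2]}'; python3 go.py 439.6 -219.4 22 0.9
```

```text
time: 10.3
position: [0.4397, -0.2197, 0.0229]
eef_rot: [-0.705, 0.709, 0.003, -0.008]
ft_force: [-1.5, -0.2, 5.1]
width: 0.574
off cm [-0.01, 0.09, 0.03] turn -0.0 rows 0.0 0.0 tilt [-0.0058, -0.0051, -1.0] j7 -0.12 t 10.3 pos [439.7, -219.7, 22.9] ang 0.9 w 0.574 F [-1.5, -0.2, 5.1]
```

```bash
python3 -m jog '{"gripper":[-1,-1,-1,-1,-1,-1,-1],"offset":[[0,-2,0],[0,-4,0],[0,-7,0],[0,-10,0],[0,-13,0],[0,-13,0],[0,-13,0]],"turn":[0,0,0,0,0,0,0]}'; python3 go.py 628.8 18 150 13.2
```

```text
time: 10.88
position: [0.4414, -0.2198, 0.1543]
eef_rot: [-0.704, 0.71, 0.004, -0.006]
ft_force: [-0.7, -0.4, -1.9]
width: 0.571
off cm [19.1, 0.19, 23.5] turn -12.3 rows 7.3 1.7 tilt [-0.0032, -0.0075, -1.0] j7 0.06 t 10.9 pos [441.4, -219.8, 154.3] ang 0.9 w 0.571 F [-0.7, -0.4, -1.9]
```

```bash
python3 -m jog '{"gripper":[-1,-1,-1,-1,-1,-1,-1,-1,-1,-1,-1,-1],"offset":[[2,0,2.5],[4.5,0,5.5],[7,0,8.5],[9.5,0,11.5],[12,0,14.5],[14.5,0,17.5],[17,0,21],[19.1,0.2,23.5],[19.1,0.2,23.5],[19.1,0.2,23.5],[19.1,0.2,23.5],[19.1,0.2,23.5]],"turn":[-1,-3,-5,-7,-9,-11,-12.3,-12.3,-12.3,-12.3,-12.3,-12.3]}'; python3 go.py 628.8 18 75 13.2
```

```text
time: 11.88
position: [0.6275, 0.0161, 0.1483]
eef_rot: [-0.7, 0.705, 0.078, -0.083]
ft_force: [-0.4, 0.6, -1.2]
width: 0.575
off cm [0.22, 7.33, 0.21] turn -0.1 rows 1.8 0.0 tilt [-0.006, -0.009, -0.9999] j7 -0.26 t 11.9 pos [627.5, 16.1, 148.3] ang 13.1 w 0.575 F [-0.4, 0.6, -1.2]
```

```bash
python3 -m jog '{"gripper":[-1,-1,-1,-1,-1,-1,-1,-1],"offset":[[0.2,1.5,0.2],[0.2,3,0.2],[0.2,4.5,0.2],[0.2,6,0.2],[0.2,7,0.2],[0.2,7.3,0.2],[0.2,7.3,0.2],[0.2,7.3,0.2]],"turn":[0,0,0,0,0,0,0,0]}'; python3 go.py 628.8 18 67 13.2
python3 - <<'E'
from h import *
for c,o in("scene",0),("side",-.002):
    p=bot.camera(c); cv2.imwrite(f"pics/{c}4.png",p["color"][:,:,::-1])
    print(c,layer(p,.102+o,.004,.04,.06))
E
```

```text
time: 12.55
position: [0.6288, 0.0182, 0.0753]
eef_rot: [-0.7, 0.705, 0.078, -0.083]
ft_force: [0.3, 0.6, -1.1]
width: 0.574
off cm [0.0, 0.83, -0.01] turn -0.1 rows 0.2 0.0 tilt [-0.0059, -0.0086, -0.9999] j7 -0.32 t 12.6 pos [628.8, 18.2, 75.3] ang 13.1 w 0.574 F [0.3, 0.6, -1.1]
scene (579, (np.float64(86.0), [-1.8, 5.6], [78.9, 67.4]), 0.1019)
side (372, (np.float64(92.6), [-1.4, -3.7], [85.4, 73.6]), 0.1005)
```

```bash
python3 -m jog '{"gripper":[-1,-1,-1,-1,-1],"offset":[[0,0.4,0],[0,0.6,0],[0,0.75,0],[0,0.85,0],[0,0.85,0]],"turn":[0,0,0,0,0]}'; python3 go.py 628.8 18 67 13.2
```

```text
time: 13.07
position: [0.6291, 0.018, 0.0675]
eef_rot: [-0.7, 0.705, 0.079, -0.083]
ft_force: [-0.8, 1.5, -1.0]
width: 0.573
off cm [-0.03, 0.05, 0.0] turn -0.1 rows 0.0 0.0 tilt [-0.0048, -0.0088, -0.9999] j7 -0.33 t 13.1 pos [629.1, 18.0, 67.5] ang 13.1 w 0.573 F [-0.8, 1.5, -1.0]
```

```bash
python3 -m jog '{"gripper":[-1,-1,0.5,1,1,1,1,1,1,1,1],"offset":[[0,0.1,0],[0,0.1,0],[0,0.1,0],[0,0.1,0],[0,0,0],[0,-2,0],[0,-5,0],[0,-8,0],[0,-11,0],[0,-14,0],[0,-14,0]],"turn":[0,0,0,0,0,0,0,0,0,0,0]}'
python3 go.py 452.7 218 150 -11.2
python3 - <<'E'
from h import *
for c,o in("scene",0),("side",-.002),("wrist",.001):
    p=bot.camera(c); cv2.imwrite(f"pics/{c}5.png",p["color"][:,:,::-1])
    print(c,"mould",layer(p,.094+o,.004,.04,.06),"plate",layer(p,.06+o,.003,.04,.07))
E
```

```text
time: 13.98
position: [0.6335, 0.0207, 0.2144]
eef_rot: [-0.699, 0.706, 0.082, -0.079]
ft_force: [1.6, 1.1, -0.0]
width: 1.0
off cm [-13.16, 6.18, 23.37] turn 24.3 rows 6.6 3.4 tilt [0.0055, -0.0081, -1.0] j7 -0.23 t 14.0 pos [633.5, 20.7, 214.4] ang 13.1 w 1.0 F [1.6, 1.1, -0.0]
scene mould (686, (np.float64(89.5), [0.5, 0.4], [87.8, 48.5]), 0.0936) plate (284, (np.float64(89.2), [-0.5, 0.2], [118.8, 58.7]), 0.0595)
side mould (375, (np.float64(89.9), [-1.3, -2.2], [88.1, 48.8]), 0.0917) plate (203, (np.float64(92.4), [-3.3, -2.2], [117.7, 58.5]), 0.0577)
wrist mould (4959, (np.float64(89.7), [0.6, 1.0], [87.5, 48.5]), 0.0953) plate (1166, (np.float64(90.1), [0.1, 2.9], [114.9, 59.7]), 0.0612)
```

View pics/scene5.png

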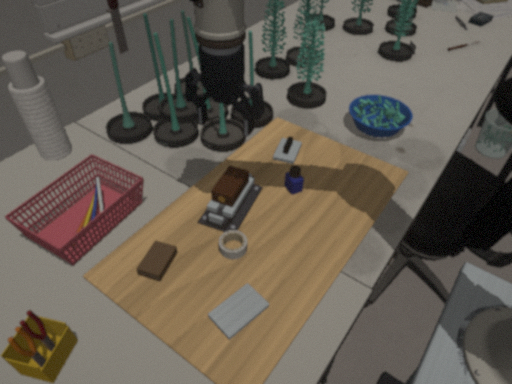

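```bash
python3 -m jog '{"gripper":[1,1,1,1,1,1,1,1,1,1],"offset":[[-13.2,0,23.4],[-13.2,0,23.4],[-13.2,0,23.4],[-13.2,0,23.4],[-13.2,2,23.4],[-13.2,4,23.4],[-13.2,6.2,23.4],[-13.2,6.2,23.4],[-13.2,6.2,23.4],[-13.2,6.2,23.4]],"turn":[24.3,24.3,24.3,24.3,24.3,24.3,24.3,24.3,24.3,24.3]}'; python3 go.py 452.7 218 13 -11.2
python3 - <<'E'
from h import *
for c,o in("scene",0),("side",-.002),("wrist",.001):
    p=bot.camera(c); cv2.imwrite(f"pics/{c}6.png",p["color"][:,:,::-1])
    for r in bot.spot_in("divider_plate_centre",p)[:1]:
        s=top(p,r["rect"],.024+o,.034+o); print(c,r["score"],len(s),trim(s,78.9,np.array([.4527,.218]),120,60),np.median(s[:,2]))
E
```

```text
time: 14.97
position: [0.4478, 0.2159, 0.1437]
eef_rot: [-0.7, 0.707, -0.071, 0.067]
ft_force: [1.0, -0.3, -0.4]
width: 1.0
off cm [0.49, 13.06, 0.44] turn -0.0 rows 3.1 0.0 tilt [-0.006, -0.01, -0.9999] j7 -1.08 t 15.0 pos [447.8, 215.9, 143.7] ang -11.2 w 1.0 F [1.0, -0.3, -0.4]
scene 0.64 1648 (np.float64(78.7), [452.7, 219.4], [93.9, 58.7]) 0.02759052478042679
side 0.79 313 (np.float64(79.0), [452.4, 217.4], [96.2, 58.2]) 0.02572331941201464
wrist 0.85 6412 (np.float64(78.8), [452.7, 220.7], [93.3, 58.4]) 0.029339302584834727
```

View pics/wrist6.png

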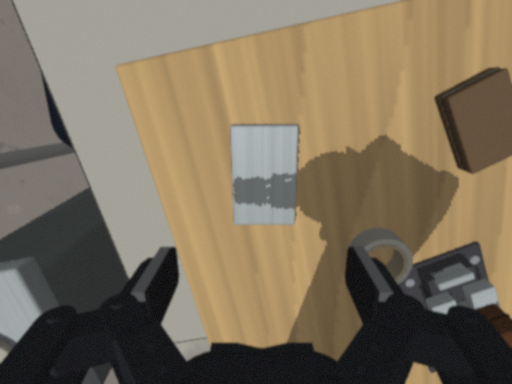

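The wrist view shows the plain divider at about (265,174), square to the jaws.

```bash
python3 go.py 452.7 218.9 13 -11.2; python3 -m jog '{"gripper":[1,1,1,1,1,1,1,1],"offset":[[0.5,3,0.5],[0.5,6,0.5],[0.5,9,0.5],[0.5,11,0.5],[0.5,12.5,0.5],[0.5,13,0.5],[0.5,13,0.5],[0.5,13,0.5]],"turn":[0,0,0,0,0,0,0,0]}'; python3 go.py 452.7 218.9 13 -11.2
```

```text
off cm [0.31, 13.19, 0.49] turn -0.1 rows 3.2 0.0 tilt [-0.0032, -0.0091, -1.0] j7 -1.08 t 15.3 pos [449.1, 215.9, 145.0] ang -11.3 w 1.001 F [0.6, 0.4, 0.0]
time: 15.93
position: [0.4551, 0.2188, 0.0155]
eef_rot: [-0.7, 0.707, -0.071, 0.069]
ft_force: [0.4, 0.5, -0.5]
width: 1.003
off cm [-0.24, 0.25, -0.04] turn -0.2 rows 0.1 0.0 tilt [-0.0026, -0.0086, -1.0] j7 -1.26 t 15.9 pos [455.1, 218.8, 15.5] ang -11.4 w 1.003 F [0.4, 0.5, -0.5]
```

```bash
python3 -m jog '{"gripper":[1,1,1,-1,-1,-1,-1,-1,-1,-1],"offset":[[-0.2,0.2,0],[-0.2,0.2,0],[-0.2,0.2,0],[-0.2,0.2,0],[-0.2,0.2,0],[-0.2,0.2,0],[-0.2,0.2,0],[-0.2,0.2,0],[-0.2,0.2,0],[-0.2,0.2,0]],"turn":[-0.2,-0.2,-0.2,-0.2,-0.2,-0.2,-0.2,-0.2,-0.2,-0.2]}'; python3 go.py 452.7 218.9 13 -11.2
```

```text
time: 16.77
position: [0.4534, 0.2193, 0.0144]
eef_rot: [-0.7, 0.707, -0.069, 0.068]
ft_force: [-1.9, -1.1, 9.1]
width: 0.683
off cm [-0.06, 0.14, -0.05] turn 0.0 rows 0.0 0.0 tilt [-0.0019, -0.0092, -1.0] j7 -1.26 t 16.8 pos [453.4, 219.3, 14.4] ang -11.2 w 0.683 F [-1.9, -1.1, 9.1]
```

```bash
python3 -m jog '{"gripper":[-1,-1,-1,-1,-1,-1,-1,-1],"offset":[[0,-1.5,0],[0,-4,0],[0,-7,0],[0,-10,0],[0,-13,0],[0,-16,0],[0,-16,0],[0,-16,0]],"turn":[0,0,0,0,0,0,0,0]}'; python3 go.py 628.8 18.3 170 13.2
```

```text
time: 17.43
position: [0.4548, 0.2209, 0.1758]
eef_rot: [-0.701, 0.707, -0.068, 0.07]
ft_force: [0.4, -0.8, -2.6]
width: 0.682
off cm [21.0, 0.79, -16.49] turn -24.4 rows 6.4 3.4 tilt [0.0018, -0.0087, -1.0] j7 -1.05 t 17.4 pos [454.8, 220.9, 175.8] ang -11.2 w 0.682 F [0.4, -0.8, -2.6]
```

```bash
python3 -m jog '{"gripper":[-1,-1,-1,-1,-1,-1,-1,-1,-1,-1,-1,-1],"offset":[[2,0,-1.5],[5,0,-4],[8,0,-6.5],[11,0,-8.5],[14,0,-11],[17,0,-13.5],[19.5,0.5,-15.5],[21,0.8,-16.5],[21,0.8,-16.5],[21,0.8,-16.5],[21,0.8,-16.5],[21,0.8,-16.5]],"turn":[-3,-6,-9,-12,-15,-18,-22,-24.4,-24.4,-24.4,-24.4,-24.4]}'; python3 go.py 628.8 18.3 100 13.2
```

```text
time: 18.43
position: [0.6274, 0.0201, 0.1691]
eef_rot: [-0.699, 0.705, 0.082, -0.082]
ft_force: [-0.5, 0.6, -2.5]
width: 0.679
off cm [0.11, 6.91, -0.15] turn 0.1 rows 1.7 0.0 tilt [0.0001, -0.008, -1.0] j7 -0.26 t 18.4 pos [627.4, 20.1, 169.1] ang 13.3 w 0.679 F [-0.5, 0.6, -2.5]
```

```bash
python3 -m jog '{"gripper":[-1,-1,-1,-1,-1,-1,-1,-1],"offset":[[0.1,1.5,-0.15],[0.1,3,-0.15],[0.1,4.5,-0.15],[0.1,6,-0.15],[0.1,6.8,-0.15],[0.1,6.9,-0.15],[0.1,6.9,-0.15],[0.1,6.9,-0.15]],"turn":[0,0,0,0,0,0,0,0]}'; python3 go.py 628.8 18.3 92.4 13.2
python3 - <<'E'
from h import *
p=bot.camera("wrist"); cv2.imwrite("pics/w7.png",p["color"][:,:,::-1])
p=bot.camera("side"); cv2.imwrite("pics/s7.png",cv2.resize(p["color"][130:260,200:380,::-1],None,fx=4,fy=4))
E
```

```text
time: 19.1
position: [0.6292, 0.0186, 0.1004]
eef_rot: [-0.7, 0.705, 0.082, -0.082]
ft_force: [-0.3, -0.3, -1.2]
width: 0.678
off cm [-0.04, 0.8, -0.01] turn 0.1 rows 0.2 0.0 tilt [0.0007, -0.0077, -1.0] j7 -0.31 t 19.1 pos [629.2, 18.6, 100.4] ang 13.3 w 0.678 F [-0.3, -0.3, -1.2]
```

View pics/s7.png

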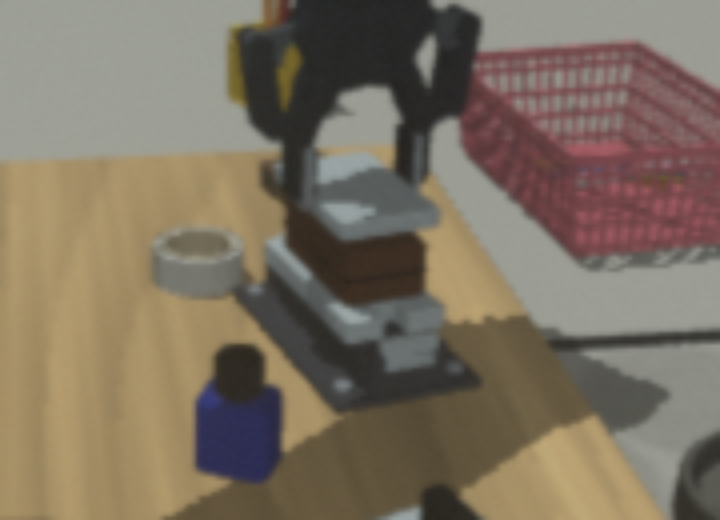

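The divider hangs a few millimetres above the brown mould, level and lined up with it.

```bash
python3 -m jog '{"gripper":[-1,-1,-1,-1,-1],"offset":[[0,0.4,0],[0,0.6,0],[0,0.75,0],[0,0.8,0],[0,0.8,0]],"turn":[0,0,0,0,0]}'; python3 go.py 628.8 18.3 92.4 13.2
```

```text
time: 19.62
position: [0.6294, 0.0184, 0.0929]
eef_rot: [-0.699, 0.705, 0.082, -0.082]
ft_force: [0.1, -0.8, -2.1]
width: 0.678
off cm [-0.06, 0.05, 0.01] turn 0.1 rows 0.0 0.0 tilt [0.0014, -0.008, -1.0] j7 -0.31 t 19.6 pos [629.4, 18.4, 92.9] ang 13.3 w 0.678 F [0.1, -0.8, -2.1]
```

```bash
python3 -m jog '{"gripper":[-1,-1,-1,-1,-1],"offset":[[-0.05,0.05,0],[-0.05,0.1,0],[-0.05,0.12,0],[-0.05,0.12,0],[-0.05,0.12,0]],"turn":[0,0,0,0,0]}'; python3 go.py 628.8 18.3 92.4 13.2
```

```text
time: 20.03
position: [0.6291, 0.0183, 0.0924]
eef_rot: [-0.699, 0.705, 0.082, -0.082]
ft_force: [-1.4, -0.1, 6.7]
width: 0.682
off cm [-0.03, 0.0, 0.0] turn 0.1 rows 0.0 0.0 tilt [0.0019, -0.0082, -1.0] j7 -0.31 t 20.0 pos [629.1, 18.3, 92.4] ang 13.3 w 0.682 F [-1.4, -0.1, 6.7]
```

Force of 6.7 N means it is seated, so I'll release and rise.

```bash
python3 -m jog '{"gripper":[0.5,1,1,1,1,1,1,1,1,1],"offset":[[0,0,0],[0,0,0],[0,0,0],[0,-0.5,0],[0,-3,0],[0,-6,0],[0,-9,0],[0,-12,0],[0,-12,0],[0,-12,0]],"turn":[0,0,0,0,0,0,0,0,0,0]}'
python3 go.py 645.3 231 180 18
python3 - <<'E'
from h import *
for c,o in("scene",0),("side",-.002),("wrist",.001):
    p=bot.camera(c); cv2.imwrite(f"pics/{c}8.png",p["color"][:,:,::-1])
    print(c,"div",layer(p,.106+o,.004,.04,.06),"mould",layer(p,.094+o,.003,.04,.07))
    for r in bot.spot_in("thin_mould_centre",p)[:2]:
        s=top(p,r["rect"],.034+o,.042+o); 
        if len(s)>20:print(c,r["score"],len(s),trim(s,108,np.array([.645,.231]),120,60),np.median(s[:,2]))
E
```

```text
time: 20.87
position: [0.6304, 0.0198, 0.2151]
eef_rot: [-0.699, 0.706, 0.084, -0.08]
ft_force: [-0.5, -0.7, 0.4]
width: 1.0
off cm [6.31, 3.34, 20.24] turn -4.7 rows 5.1 0.7 tilt [0.0066, -0.0083, -0.9999] j7 -0.23 t 20.9 pos [630.4, 19.8, 215.1] ang 13.3 w 1.0 F [-0.5, -0.7, 0.4]
scene div (895, (np.float64(90.8), [0.5, 0.3], [95.1, 58.8]), 0.1057) mould (25, (np.float64(89.2), [-2.5, 2.3], [90.1, 52.8]), 0.0955)
scene 0.83 800 (np.float64(105.7), [645.5, 231.3], [72.7, 48.2]) 0.03768301347554368
side div (473, (np.float64(90.8), [-1.4, -1.9], [94.7, 58.7]), 0.1037) mould (55, (np.float64(90.3), [-3.3, -6.1], [86.2, 54.6]), 0.0932)
wrist div (6874, (np.float64(90.4), [0.4, 1.2], [93.7, 58.4]), 0.1073) mould (49, (np.float64(90.1), [0.3, 48.2], [0.3, 53.4]), 0.0974)
```

View pics/side8.png

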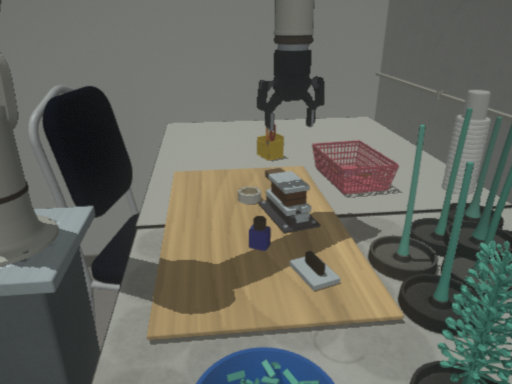

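The divider is seated within about 0.5 mm of centre. Now the thin mould.

```bash
python3 -m jog '{"gripper":[1,1,1,1,1,1,1,1,1],"offset":[[6.3,0,20.2],[6.3,0,20.2],[6.3,0,20.2],[6.3,1,20.2],[6.3,2,20.2],[6.3,4,20.2],[6.3,4.5,20.2],[6.3,4.5,20.2],[6.3,4.5,20.2]],"turn":[-4,-4,-4,-4,-4,-4,-4,-4,-4]}'
python3 go.py 645.3 231 25 17
python3 - <<'E'
from h import *
for c,o in("scene",0),("side",-.002),("wrist",.001):
    p=bot.camera(c); cv2.imwrite(f"pics/{c}9.png",p["color"][:,:,::-1])
    for r in bot.spot_in("thin_mould_centre",p)[:2]:
        s=top(p,r["rect"],.034+o,.042+o); 
        if len(s)>20:print(c,r["score"],len(s),rect2(s),trim(s,107,np.array([.645,.231]),120,60),np.median(s[:,2]))
E
```

```text
time: 21.92
position: [0.643, 0.2284, 0.1637]
eef_rot: [-0.696, 0.702, 0.105, -0.107]
ft_force: [0.9, -0.3, -0.1]
width: 1.001
off cm [0.36, 13.86, 0.3] turn 0.3 rows 3.3 0.0 tilt [-0.0016, -0.0094, -1.0] j7 -0.5 t 21.9 pos [643.0, 228.4, 163.7] ang 17.3 w 1.001 F [0.9, -0.3, -0.1]
side 0.59 76 ([638.1, 248.0, 48.2, 37.9], 13.3) (np.float64(104.4), [638.2, 248.6], [36.4, 47.2]) 0.035827677780179895
wrist 0.66 3747 ([645.5, 232.5, 73.4, 49.0], -72.7) (np.float64(108.5), [645.3, 232.8], [72.0, 47.6]) 0.039443735839501816
```

View pics/wrist9.png

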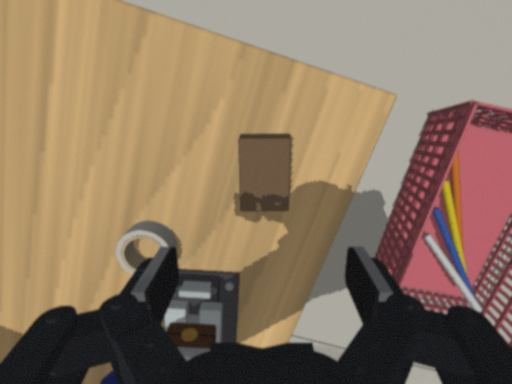

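The thin mould is at about (265,172), aligned with the jaws. The basket and tape ring are clear of the fingers.

```bash
python3 -m jog '{"gripper":[1,1,1,1,1,1,1,1],"offset":[[0.2,3,0.3],[0.2,6,0.3],[0.2,9,0.3],[0.2,12,0.3],[0.2,13.5,0.3],[0.2,14,0.3],[0.2,14,0.3],[0.2,14,0.3]],"turn":[0,0,0,0,0,0,0,0]}'; python3 go.py 645.3 231.3 22 17.3
```

```text
time: 22.88
position: [0.6458, 0.2319, 0.027]
eef_rot: [-0.697, 0.702, 0.107, -0.105]
ft_force: [-0.3, -0.3, 0.1]
width: 0.997
off cm [-0.07, 0.5, -0.03] turn -0.1 rows 0.1 0.0 tilt [0.003, -0.0068, -1.0] j7 -0.58 t 22.9 pos [645.8, 231.9, 27.0] ang 17.2 w 0.997 F [-0.3, -0.3, 0.1]
```

```bash
python3 -m jog '{"gripper":[1,1,1,-1,-1,-1,-1,-1,-1,-1,-1],"offset":[[-0.1,0.4,0],[-0.1,0.5,0],[-0.1,0.5,0],[-0.1,0.5,0],[-0.1,0.5,0],[-0.1,0.5,0],[-0.1,0.5,0],[-0.1,0.5,0],[-0.1,0.5,0],[-0.1,0.5,0],[-0.1,0.5,0]],"turn":[0,0,0,0,0,0,0,0,0,0,0]}'; python3 go.py 645.3 231.3 22 17.3
```

```text
time: 23.8
position: [0.6454, 0.2319, 0.0227]
eef_rot: [-0.697, 0.702, 0.107, -0.105]
ft_force: [1.1, -1.1, 5.3]
width: 0.566
off cm [-0.03, 0.07, -0.05] turn -0.1 rows 0.0 0.0 tilt [0.0041, -0.0064, -1.0] j7 -0.58 t 23.8 pos [645.4, 231.9, 22.7] ang 17.2 w 0.566 F [1.1, -1.1, 5.3]
```

```bash
python3 -m jog '{"gripper":[-1,-1,-1,-1,-1,-1,-1,-1],"offset":[[0,-1.5,0],[0,-4,0],[0,-7,0],[0,-10,0],[0,-13.5,0],[0,-17,0],[0,-17,0],[0,-17,0]],"turn":[0,0,0,0,0,0,0,0]}'; python3 go.py 628.8 18.8 190 13.2
```

```text
time: 24.47
position: [0.6458, 0.2338, 0.1961]
eef_rot: [-0.697, 0.701, 0.109, -0.103]
ft_force: [0.6, -0.9, -1.5]
width: 0.572
off cm [-7.99, 0.7, -20.03] turn 4.0 rows 5.2 0.6 tilt [0.0086, -0.0049, -1.0] j7 -0.49 t 24.5 pos [645.8, 233.8, 196.1] ang 17.2 w 0.572 F [0.6, -0.9, -1.5]
```

```bash
python3 -m jog '{"gripper":[-1,-1,-1,-1,-1,-1,-1,-1,-1,-1,-1],"offset":[[-1,0,-2],[-2,0,-5],[-3.2,0,-8],[-4.4,0,-11],[-5.6,0,-14],[-6.8,0,-17],[-7.6,0.5,-19],[-8,0.7,-20],[-8,0.7,-20],[-8,0.7,-20],[-8,0.7,-20]],"turn":[1,2,3,4,4,4,4,4,4,4,4]}'; python3 go.py 628.8 18.8 120 13.2
```

```text
time: 25.38
position: [0.6283, 0.022, 0.1899]
eef_rot: [-0.701, 0.704, 0.085, -0.08]
ft_force: [-0.9, 0.4, -0.6]
width: 0.569
off cm [-0.08, 6.99, -0.29] turn 0.2 rows 1.7 0.0 tilt [0.0083, -0.0029, -1.0] j7 -0.25 t 25.4 pos [628.3, 22.0, 189.9] ang 13.4 w 0.569 F [-0.9, 0.4, -0.6]
```

```bash
python3 -m jog '{"gripper":[-1,-1,-1,-1,-1,-1,-1,-1],"offset":[[-0.1,1.5,-0.3],[-0.1,3,-0.3],[-0.1,4.5,-0.3],[-0.1,6,-0.3],[-0.1,6.8,-0.3],[-0.1,7,-0.3],[-0.1,7,-0.3],[-0.1,7,-0.3]],"turn":[0.2,0.2,0.2,0.2,0.2,0.2,0.2,0.2]}'; python3 go.py 628.8 18.8 112.5 13.2
```

```text
time: 26.05
position: [0.6289, 0.0189, 0.1202]
eef_rot: [-0.701, 0.704, 0.084, -0.078]
ft_force: [-0.0, -0.2, -1.6]
width: 0.566
off cm [-0.02, 0.77, -0.01] turn 0.0 rows 0.2 0.0 tilt [0.0087, -0.0025, -1.0] j7 -0.3 t 26.1 pos [628.9, 18.9, 120.2] ang 13.2 w 0.566 F [-0.0, -0.2, -1.6]
```

```bash
python3 -m jog '{"gripper":[-1,-1,-1,-1,-1,-1,-1],"offset":[[0,0.4,0],[0,0.6,0],[0,0.7,0],[0,0.78,0],[0,0.82,0],[0,0.85,0],[0,0.85,0]],"turn":[0,0,0,0,0,0,0]}'; python3 go.py 628.8 18.8 112.5 13.2
```

```text
time: 26.63
position: [0.6291, 0.0188, 0.1128]
eef_rot: [-0.701, 0.704, 0.084, -0.078]
ft_force: [-2.4, -1.8, 6.4]
width: 0.567
off cm [-0.03, 0.03, 0.0] turn -0.0 rows 0.0 0.0 tilt [0.0091, -0.0033, -1.0] j7 -0.3 t 26.6 pos [629.1, 18.8, 112.8] ang 13.2 w 0.567 F [-2.4, -1.8, 6.4]
```

```bash
python3 -m jog '{"gripper":[0.5,1,1,1,1,1,1,1,1,1],"offset":[[0,0,0],[0,0,0],[0,0,0],[0,-0.5,0],[0,-3,0],[0,-6,0],[0,-9,0],[0,-12,0],[0,-12,0],[0,-12,0]],"turn":[0,0,0,0,0,0,0,0,0,0]}'
python3 go.py 630.7 -219 180 17.2
python3 - <<'E'
from h import *
for c,o in("scene",0),("side",-.002),("wrist",.001):
    p=bot.camera(c); cv2.imwrite(f"pics/{c}10.png",p["color"][:,:,::-1])
    print(c,"thin",layer(p,.128+o,.004,.04,.06),"div",layer(p,.106+o,.003,.04,.07))
E
```

```text
time: 27.47
position: [0.6294, 0.0197, 0.2354]
eef_rot: [-0.701, 0.704, 0.086, -0.077]
ft_force: [-0.3, -0.1, -0.9]
width: 1.002
off cm [-5.39, 5.62, -23.23] turn -4.0 rows 5.9 0.6 tilt [0.0136, -0.0034, -0.9999] j7 -0.22 t 27.5 pos [629.4, 19.7, 235.4] ang 13.2 w 1.002 F [-0.3, -0.1, -0.9]
scene thin (582, (np.float64(89.7), [0.2, 0.5], [72.7, 47.6]), 0.1278) div (250, (np.float64(88.8), [-0.2, 0.4], [94.5, 57.7]), 0.1054)
side thin (305, (np.float64(88.1), [-1.9, -1.7], [73.2, 48.0]), 0.1259) div (184, (np.float64(90.6), [-2.1, -2.0], [95.0, 57.7]), 0.1036)
wrist thin (4343, (np.float64(89.6), [0.2, 1.7], [72.2, 47.6]), 0.1295) div (1365, (np.float64(89.9), [0.3, 1.0], [94.8, 59.5]), 0.1071)
```

View pics/scene10.png

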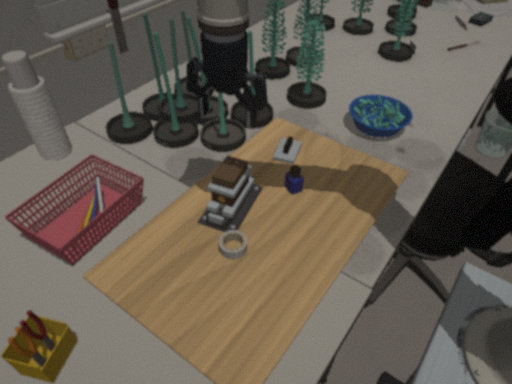

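```bash
python3 - <<'E'
from h import *
im=np.full((500,600,3),255,np.uint8)
for c in("scene","side"):
    p=bot.camera(c); w=cloud(p).reshape(-1,3); col=p["color"].reshape(-1,3)
    m=(w[:,2]>.03)&(w[:,0]>.3)&(w[:,0]<1.1)&(w[:,1]>-.7)&(w[:,1]<.3)
    for q,k in zip(w[m],col[m]): 
        cv2.circle(im,(int((q[0]-.3)*600+20),int((.3-q[1])*450+20)),1,k[::-1].tolist(),-1)
    g=m&(w[:,1]<-.05)&(w[:,0]>.7)
    h,xe,ye=np.histogram2d(w[g][:,0],w[g][:,1],bins=[np.arange(.7,1.1,.05),np.arange(-.7,0,.05)])
    print(c);print(h.astype(int))
    g=m&(np.hypot(w[:,0]-.54,w[:,1]+.15)<.08); print("bottle",w[g].mean(0),w[g][:,2].max() if g.any() else 0)
cv2.imwrite("pics/map.png",im)
p=bot.camera("wrist")
for r in bot.spot_in("top_plate_handle",p)[:1]: print(r)
E
```

```text
scene
[[  0   0   0 347 450   0   0   0   0   0   0   0   0]
 [  0   0   0  91 203   0   0   0   0   0   0   0   0]
 [  0   0   0   0   0   0   0 190   0   0 184   0   0]
 [ 90   4  97   2   0   0   0   0   0   0   0   0   0]
 [ 40  79 562  58   0   0   0   0   2 172 138 548   0]
 [  0   6  75   0   0   0   0   0   0 240 539  98   0]
 [  0   0   0   0   0   0   0 160  10  41 427  35 156]
 [  0   0   0   0   0   0   0  33   1   0  41   0  15]]
bottle [ 0.54190059 -0.10464243  0.05772052] 0.082766783951109
side
[[   0    0    0 3005 2702    0    0    0    0    0    0    0    0]
 [   0    0    0  267  223    0    0    0    0    0    0    0    0]
 [   0    0    0    0    0    0    0 1192    0    0  869    0    0]
 [   0    0    0    0    0    0    0    0    0    0    0    0    0]
 [   0    0    0    0    0    0    0    0  157  700  140  884    0]
 [   0    0    0    0    0    0    0    0    0   77 1036  207    0]
 [   0    0    0    0    0    0    0    0    0   27  219    3  497]
 [   0    0    0    0    0    0    0    0    0    0    0    0   91]]
bottle [ 0.54352223 -0.1223131   0.0543331 ] 0.07974164036017407
{'rect': [0.3998, 0.7464, 0.4844, 0.8844], 'score': 0.55}
```

View pics/map.png

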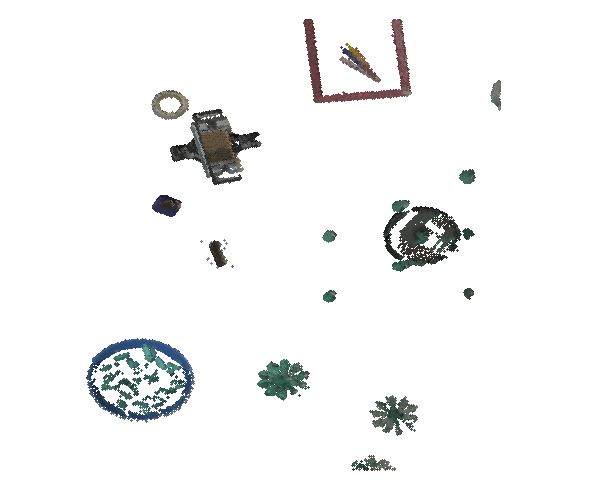

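The two posts near (0.82,-0.18) and (0.82,-0.31) are about 19 cm beyond the top plate, so the way is clear. The bottle at (0.54,-0.11) is 83 mm high and I will pass over it.

```bash
python3 -m jog '{"gripper":[1,1,1,1,1,1,1,1,1,1],"offset":[[-5.4,2,-23.2],[-5.4,2,-23.2],[-5.4,2,-23.2],[-5.4,2,-23.2],[-5.4,3,-23.2],[-5.4,5,-23.2],[-5.4,6.5,-23.2],[-5.4,6.5,-23.2],[-5.4,6.5,-23.2],[-5.4,6.5,-23.2]],"turn":[-4,-4,-4,-4,-4,-4,-4,-4,-4,-4]}'
python3 go.py 630.7 -219 33 17.2
python3 - <<'E'
from h import *
for c,o in("scene",0),("side",-.002),("wrist",.001):
    p=bot.camera(c); cv2.imwrite(f"pics/{c}11.png",p["color"][:,:,::-1])
    for r in bot.spot_in("top_plate_handle",p)[:1]:
        s=top(p,r["rect"],.022+o,.034+o); h=top(p,r["rect"],.045+o,.058+o)
        print(c,r["score"],len(s),rect2(s),trim(s,107,np.array([.6307,-.219]),120,60),np.median(s[:,2]),"handle",len(h),rect2(h) if len(h)>10 else 0,np.median(h[:,2]) if len(h) else 0)
E
```

```text
time: 28.65
position: [0.629, -0.2169, 0.1681]
eef_rot: [-0.698, 0.7, 0.109, -0.104]
ft_force: [0.8, 0.1, 1.0]
width: 0.998
off cm [-0.0, 13.51, -0.19] turn 0.2 rows 3.2 0.0 tilt [0.0081, -0.0016, -1.0] j7 0.19 t 28.6 pos [629.0, -216.9, 168.1] ang 17.4 w 0.998 F [0.8, 0.1, 1.0]
scene 0.76 385 ([631.6, -218.9, 87.8, 56.2], -72.5) (np.float64(107.6), [631.1, -218.2], [84.1, 55.4]) 0.027787567911625427 handle 76 ([631.1, -217.3, 47.7, 13.7], -71.9) 0.05106223203332437
side 0.89 720 ([629.8, -219.5, 86.0, 57.1], -73.1) (np.float64(106.6), [630.0, -220.6], [82.4, 55.5]) 0.025840740035572005 handle 165 ([629.7, -219.9, 50.4, 14.0], -73.7) 0.04915510979341839
wrist 0.74 3648 ([630.6, -217.8, 83.1, 56.0], -72.7) (np.float64(108.3), [630.6, -217.6], [81.8, 54.8]) 0.029291285320555596 handle 735 ([631.0, -217.4, 48.6, 13.3], -73.0) 0.05272840382376782
```

View pics/wrist11.png

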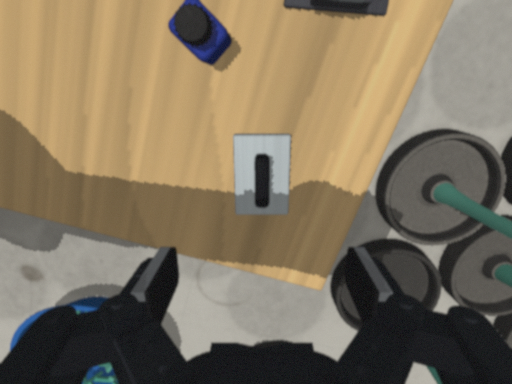

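The grip bar is at about (262,180) in the wrist view, upright and aligned with the jaws.

```bash
python3 -m jog '{"gripper":[1,1,1,1,1,1,1,1],"offset":[[0,3,-0.15],[0,6,-0.15],[0,9,-0.15],[0,11.5,-0.15],[0,13,-0.15],[0,13.4,-0.15],[0,13.4,-0.15],[0,13.4,-0.15]],"turn":[0,0,0,0,0,0,0,0]}'; python3 go.py 630.6 -218.5 34 17.3
```

```text
time: 29.62
position: [0.6317, -0.2203, 0.0358]
eef_rot: [-0.697, 0.701, 0.11, -0.103]
ft_force: [0.3, 0.1, 0.8]
width: 1.002
off cm [-0.05, 0.18, 0.21] turn -0.0 rows 0.1 0.0 tilt [0.0104, -0.004, -0.9999] j7 0.11 t 29.6 pos [631.7, -220.3, 35.8] ang 17.3 w 1.002 F [0.3, 0.1, 0.8]
```

```bash
python3 -m jog '{"gripper":[1,1,1,-1,-1,-1,-1,-1,-1,-1,-1,-1],"offset":[[0,0.2,0.2],[0,0.2,0.2],[0,0.2,0.2],[0,0.2,0.2],[0,0.2,0.2],[0,0.2,0.2],[0,0.2,0.2],[0,0.2,0.2],[0,0.2,0.2],[0,0.2,0.2],[0,0.2,0.2],[0,0.2,0.2]],"turn":[0,0,0,0,0,0,0,0,0,0,0,0]}'; python3 go.py 630.6 -218.5 34 17.3
```

```text
time: 30.62
position: [0.6312, -0.2184, 0.034]
eef_rot: [-0.697, 0.701, 0.11, -0.103]
ft_force: [-1.1, 0.4, 2.7]
width: 0.145
off cm [-0.06, -0.0, 0.01] turn -0.0 rows 0.0 0.0 tilt [0.0105, -0.0041, -0.9999] j7 0.1 t 30.6 pos [631.2, -218.4, 34.0] ang 17.3 w 0.145 F [-1.1, 0.4, 2.7]
```

```bash
python3 -m jog '{"gripper":[-1,-1,-1,-1,-1,-1,-1,-1,-1],"offset":[[0,-1.5,0],[0,-4,0],[0,-7,0],[0,-10,0],[0,-13.5,0],[0,-17,0],[0,-18.5,0],[0,-18.5,0],[0,-18.5,0]],"turn":[0,0,0,0,0,0,0,0,0]}'; python3 go.py 628.8 18.3 215 13.3
python3 - <<'E'
from h import *
p=bot.camera("wrist"); cv2.imwrite("pics/w12.png",p["color"][:,:,::-1])
E
```

```text
time: 31.37
position: [0.6291, -0.2178, 0.219]
eef_rot: [-0.697, 0.701, 0.11, -0.103]
ft_force: [0.2, -0.2, -4.5]
width: 0.145
off cm [6.98, 0.28, 22.56] turn 4.0 rows 5.7 0.6 tilt [0.0109, -0.0049, -0.9999] j7 0.21 t 31.4 pos [629.1, -217.8, 219.0] ang 17.3 w 0.145 F [0.2, -0.2, -4.5]
```

View pics/w12.png

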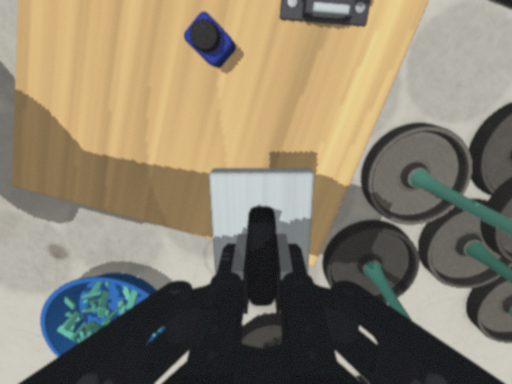

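The top plate is held by its grip bar, square to the jaws. I'll carry it over the pack.

```bash
python3 -m jog '{"gripper":[-1,-1,-1,-1,-1,-1,-1,-1,-1,-1,-1,-1],"offset":[[0.7,0,2],[1.5,0,5],[2.5,0,8],[3.4,0,11],[4.3,0,14],[5.3,0,17],[6.2,0,20],[7,0.3,22],[7,0.3,22.6],[7,0.3,22.6],[7,0.3,22.6],[7,0.3,22.6]],"turn":[1,2,3,4,4,4,4,4,4,4,4,4]}'; python3 go.py 628.8 18.3 155 13.3
```

```text
time: 32.42
position: [0.6274, 0.0162, 0.2118]
eef_rot: [-0.7, 0.705, 0.083, -0.079]
ft_force: [0.3, -0.7, -2.7]
width: 0.144
off cm [0.16, 5.68, 0.21] turn -0.2 rows 1.4 0.0 tilt [0.0057, -0.0053, -1.0] j7 -0.23 t 32.4 pos [627.4, 16.2, 211.8] ang 13.1 w 0.144 F [0.3, -0.7, -2.7]
```

```bash
python3 -m jog '{"gripper":[-1,-1,-1,-1,-1,-1,-1,-1],"offset":[[0.15,1,0.2],[0.15,2.2,0.2],[0.15,3.4,0.2],[0.15,4.6,0.2],[0.15,5.4,0.2],[0.15,5.6,0.2],[0.15,5.6,0.2],[0.15,5.6,0.2]],"turn":[-0.2,-0.2,-0.2,-0.2,-0.2,-0.2,-0.2,-0.2]}'; python3 go.py 628.8 18.3 146 13.3
python3 - <<'E'
from h import *
p=bot.camera("side"); cv2.imwrite("pics/s13.png",cv2.resize(p["color"][130:260,200:380,::-1],None,fx=4,fy=4))
E
```

```text
time: 33.08
position: [0.6289, 0.0184, 0.1559]
eef_rot: [-0.7, 0.704, 0.084, -0.08]
ft_force: [0.5, 0.3, -2.7]
width: 0.147
off cm [-0.02, 0.99, -0.0] turn 0.1 rows 0.2 0.0 tilt [0.006, -0.005, -1.0] j7 -0.27 t 33.1 pos [628.9, 18.4, 155.9] ang 13.4 w 0.147 F [0.5, 0.3, -2.7]
```

View pics/s13.png

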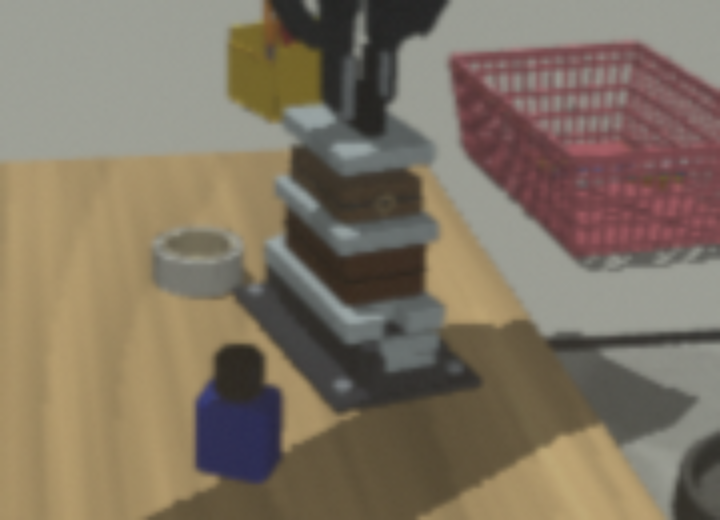

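The plate is level and centred about 1 cm above the thin mould. Lowering it.

```bash
python3 -m jog '{"gripper":[-1,-1,-1,-1,-1,-1,-1],"offset":[[0,0.4,0],[0,0.7,0],[0,0.85,0],[0,0.95,0],[0,1.0,0],[0,1.05,0],[0,1.05,0]],"turn":[0,0,0,0,0,0,0]}'; python3 go.py 628.8 18.3 146 13.3
```

```text
time: 33.72
position: [0.6292, 0.0184, 0.1463]
eef_rot: [-0.7, 0.705, 0.084, -0.08]
ft_force: [-1.5, -0.4, 1.8]
width: 0.145
off cm [-0.04, 0.03, -0.0] turn 0.0 rows 0.0 0.0 tilt [0.0066, -0.0055, -1.0] j7 -0.27 t 33.7 pos [629.2, 18.4, 146.3] ang 13.3 w 0.145 F [-1.5, -0.4, 1.8]
```

```bash
python3 -m jog '{"gripper":[-0.3,0,0,0,0,0,0,0,0,0],"offset":[[0,0,0],[0,0,0],[0,0,0],[0,-0.3,0],[0,-2,0],[0,-5,0],[0,-8,0],[0,-11,0],[0,-12,0],[0,-12,0]],"turn":[0,0,0,0,0,0,0,0,0,0]}'
python3 - <<'E'
from h import *
for c,o in("scene",0),("side",-.002),("wrist",.001):
    p=bot.camera(c); cv2.imwrite(f"pics/{c}14.png",p["color"][:,:,::-1])
    print(c,"top",layer(p,.140+o,.004,.04,.06),"handle",layer(p,.164+o,.004,.03,.05),"thin",layer(p,.128+o,.003,.04,.06))
p=bot.camera("side"); cv2.imwrite("pics/s14.png",cv2.resize(p["color"][130:260,200:380,::-1],None,fx=4,fy=4))
E
```

```text
time: 34.55
position: [0.6304, 0.0198, 0.2701]
eef_rot: [-0.7, 0.705, 0.087, -0.078]
ft_force: [0.4, -0.4, 0.2]
width: 0.501
scene top (567, (np.float64(89.7), [0.7, -0.2], [82.4, 55.3]), 0.1399) handle (110, (np.float64(88.9), [0.5, 0.2], [47.6, 12.6]), 0.1636) thin (25, (np.float64(89.7), [-0.1, 2.3], [77.9, 53.2]), 0.1298)
side top (294, (np.float64(89.6), [-1.1, -2.4], [82.7, 55.1]), 0.138) handle (57, (np.float64(91.0), [-1.6, -0.7], [49.4, 12.2]), 0.1615) thin (47, (np.float64(90.9), [-2.0, -5.3], [76.8, 52.5]), 0.1271)
wrist top (3991, (np.float64(88.8), [0.5, 0.5], [82.3, 54.7]), 0.1417) handle (822, (np.float64(90.5), [0.3, 1.0], [47.3, 13.5]), 0.1652) thin 1
```

View pics/s14.png

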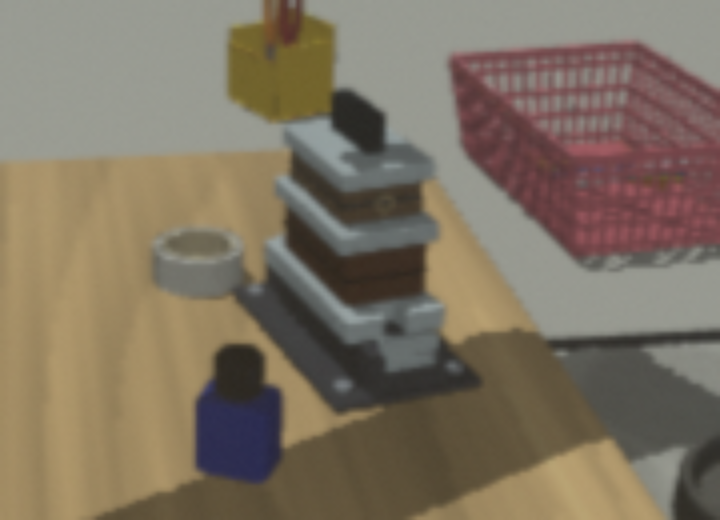

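View pics/scene14.png

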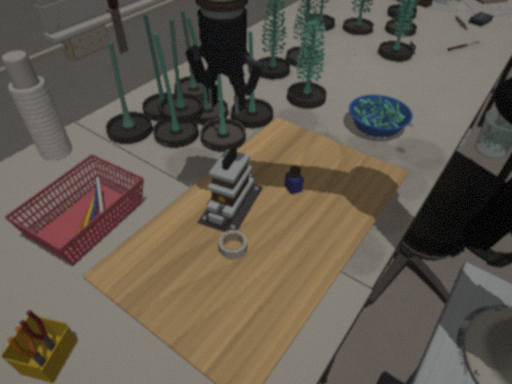

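The pack stands complete and free: top plate at 140 mm and grip bar top at 164 mm, as expected. The gripper is about 10 cm above it. Handing in.

```bash
python3 - <<'E'
from rig import bot
print(bot.hand_in())
s=bot.state();print(s["time"],s["ft_force"])
E
```

```text
the job is handed in; nothing more can be done
None
the job is handed in; nothing more can be done
```

The mould pack is built on the bed and handed in, in the order asked: base plate, thick mould, divider, thin mould, then top plate with its handle up. It took about 35 s of the 120 s allowed.

- **Placement:** after each release I measured that layer in all three cameras. Averaged over the cameras, every layer sat within about 1 mm of the bed's centre and about 1° of its long axis. The finished pack has the expected heights, with the top plate at about 140 mm and the top of the grip bar at about 164 mm.
- **Forces:** the highest wrist-force reading I saw was about 9 N, while the jaws closed on a plate. The gripper was open and about 10 cm clear of the pack at hand-in.
- **Disagreements between cameras:**
  - The side camera read 2 mm lower and 1–3 mm to one side of the others, about its stated calibration error, so I averaged the three.
  - One side-camera reading of the thin mould showed about 2° of rotation. The other two cameras showed less than 0.5°, and the pictures showed it straight, so I left it.

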